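# Slide the cover board of the florist's wire box home into its notch

### The arm

A 7-joint arm with a two-finger parallel gripper is mounted at the origin on the work surface. World frame = base frame: x ahead of the robot, y to its left, z up, the work surface at z = 0. Lengths are in mm, angles in rad, forces in N, time in s.
With the tool pointing down it reaches from about 400 to 850 mm from the base axis. Payload 6.9 kg.
Tool frame: the origin (TCP) lies midway between the tips of the shut fingers; the grasp point (between the pads) lies 19 mm behind it (grip_depth is the x of the grasp point in the tool frame, in mm); x points along the fingers, y is the direction in which the jaws open and shut, and the axes are right-handed (so a half turn about x gives the same grasp; the last joint's range is limited). The gripper opens to 85 mm and grips with 20 to 120 N. Pads are 22 mm wide; open, the fingers measure 114 mm over their backs; the gripper's body (76 mm by 85 mm) begins 54 mm behind the grasp point. The pads swing forward as they close: fully open they stand 13 mm farther back than shut.
Start: joints at [1.294, 0.507, -0.238, 1.5, 0.126, 1.149, -0.155], TCP at [233.42, -579.764, 231.275] pointing down, gripper open.
Joint ranges: [-3.08, 3.08], [-0.24, 2.05], [-1.43, 1.35], [0, 2.5], [-1.52, 4.66], [0.17, 1.96], [-2.89, 2.89]. Speed limits (rad/s): [2.39, 2.39, 3.14, 3.14, 3.14, 3.14, 3.14].

### API

Orientations are given as a unit quaternion [x, y, z, w].
In Python, from station import reach, line_to, goto_joints, move_gripper, pause, ik, state, get_image, camera_params, IKError, job_done, cut_out, grip_depth gives the robot as it stands. Calls block until the motion is done:
- reach(position, orientation): joint-space move of the TCP to a pose.
- line_to(position, orientation=None, speed=150, threshold=None): straight line of the TCP; orientation=None keeps the orientation; speed is the mean speed in mm/s. With threshold (N) it stops when the force on the tool has changed by that much, and returns True; else False.
- goto_joints(angles): joint-space move.
- move_gripper(opening, force=None): finger opening in mm; force is the grip in N (None keeps the last); returns when the fingers have stopped.
- pause(seconds).
- ik(position, orientation): joint angles nearest the present ones, or None.
- state(): the state.
- get_image(name): name is "scene" or "side" or "wrist"; returns (picture, depth): 384x512x3 uint8, red, green, blue; 384x512 float32, mm along the optical axis (not along the pixel's ray), 0 where there is no reading.
- camera_params(name): a dict with "fx", "fy", "cx", "cy" (pixels), "dist" ([k1, k2, p1, p2, k3] as OpenCV has them; the pictures are not rectified), "rvec" (rotation vector, rad) and "tvec" (3), from world to camera coordinates, as OpenCV has them. Camera axes: x right, y down, z forward; pixel columns grow to the right and rows downward; lengths in mm; the calibration is good to about 2 mm. A picture is of the moment at which its call begins: read the wrist's pose just before it. camera_params takes no time and is no camera call; for the wrist camera it gives the pose at the moment of the call.
A pose or a line that the arm cannot do raises IKError and nothing moves.
- job_done(): hands the job in, once; it reports no verdict.
Trained networks look in the newest picture that a camera, given by its name, has taken for a name from the list of things; names that differ only in an ending like _2 or _b are one class to them, and where a whole thing is asked for, a point or a joint stands for the part that bears it (a point fixed in the world has none). Each returns a list of dicts, best first, with "p" (0 to 1); they miss things now and then, are a little off and sometimes report something else, mostly with a low value. They report only what shows in the picture. A call takes as long as a camera call. They do not tell look-alikes from the thing itself.
- cut_out(thing, camera): "region" (384x512 bool, what is visible of it) and "rect" ([left, top, width, height] in pixels, round what is visible of it).
The state is a dict: "time": time; "joint_pos": joint angles; "dq": joint speeds; "joint_torque": joint torques, N m; "tcp_pos": TCP position; "orientation": TCP orientation; "ft_force": force on the tool from outside, world axes, zero at the start; "wrist_torque": the same for the moment, N m; "width": finger opening in mm.
Only numpy, scipy, OpenCV 4.12 (cv2) and the standard library are available. Lean on these libraries where they do the work, as an engineer would, in place of code of your own. Each camera call takes 0.05 s, during which the arm holds its last target.

### The job

The cover board of the wooden wire box has been left at one end of its rails. With a fingertip, gently push it along the rails towards the middle of the box until you feel it drop into the locating notch and lie flat there, covering the middle compartment with the wire spools. Do not lift the board, do not shove it hard, leave the other things where they are, and take your hand away at the end.

Things in the scene. Friction and masses are not known exactly. Their poses are not given: they have to be found in the camera images.
- supply_box: Fixed open wooden box, 124 mm (x) by 408 mm (y, long way), 78 mm high; origin: centre of its underside, on the table. Walls' inner faces: long x = +-50, ends y = +-194 mm. Along each long wall a metal rail 12 mm wide, top 62 mm above the table; 76 mm clear between rails. Below is hollow: dividers at y = +-58 mm, 40 mm high, and small spools in the middle, tops at 36 mm.
- cover_board: Loose plywood cover board, 96 (x) by 100 (y, along the rails) by 8 mm, 0.12 kg, with a square 50 mm through hole in its centre for a fingertip. Origin: centre of its underside; axes as the box's; 2 mm side play. It starts on the rail tops, its centre 85 to 140 mm from the notch, towards the box's +y or -y end. Slides with about 1 N; near home its leading edge dips first.
- notch (a point): Centre of the locating notch, at the box's centre, 54 mm above the table, on the level of the notch floor: over 108 mm along the box (y = -54 to +54 mm) the rails are 8 mm lower, with square steps at both ends. The board dropped in lies flat, its top level with the rail tops and its underside at this height, with 4 mm play each way along the rails.
- box_spool: Bystander: wire spool, 38 mm across, 36 mm high, standing on the floor of the box in the end compartment away from the board; origin at the centre of its underside.
- table_spool: Bystander: wire spool, 42 mm across, 55 mm high, standing on the table beside the box; origin at the centre of its underside.
- heather_pot: Bystander: brown plant pot 90 mm across, 80 mm high, with heather sprigs up to 145 mm high, standing off one end of the box; origin at the centre of its underside.
- pliers: Bystander: small pliers with dark grips lying on the table beside the box, 150 mm long (along its x), 12 mm high; origin below the pivot.
Things that resemble listed ones, but are neither listed nor needed, are in the scene too. Several things have the shape of the cover_board; the one meant has the colours described above.

How it is judged:
By the outcome, as a careful person would: the job done as asked, in the order asked, and still so for the second after the job is handed in, with the robot touching nothing.
It also fails if it takes over 38 s, if anything falls off the work surface, if the arm or the gripper's body presses on something with over 40 N, if the wrist force passes 120 N, or if a joint passes its speed limit or range.

## Working session

There is one attempt and no reset: what is moved stays moved. The work goes in short steps, each a Python script; the robot and the scene stay as the last script left them, time stands still between calls to the robot, and variables do not carry over. Pictures are saved under pics/ and viewed, and the job is handed in when it is done.

```bash
mkdir -p pics; ls; python3 - <<'E'
from station import *
import cv2,numpy as np
for n in ["scene","side"]:
    p,d=get_image(n); np.savez(f"pics/{n}.npz",p=p,d=d)
    cv2.imwrite(f"pics/{n}0.png",cv2.cvtColor(p,cv2.COLOR_RGB2BGR))
    for t in ["supply_box","cover_board"]:
        for r in cut_out(t,n): print(n,t,r["p"],r["rect"],r["region"].sum())
print(state()["time"],state()["tcp_pos"],state()["orientation"],grip_depth)
E
```

```text
pics
scene supply_box 0.67 [198.2, 155.1, 142.7, 86.3] 5963
scene cover_board 0.88 [130.3, 191.3, 37.4, 24.0] 679
scene cover_board 0.87 [233.0, 141.3, 21.6, 16.5] 270
scene cover_board 0.84 [212.7, 165.8, 42.2, 20.1] 445
scene cover_board 0.61 [180.5, 157.0, 32.4, 22.9] 270
side supply_box 0.93 [240.6, 136.1, 66.3, 160.5] 7999
side cover_board 0.93 [173.7, 118.6, 44.1, 30.2] 609
side cover_board 0.92 [253.0, 116.0, 50.1, 22.6] 498
side cover_board 0.76 [324.8, 128.4, 42.9, 32.6] 715
side cover_board 0.69 [243.4, 147.1, 44.5, 29.1] 837
side cover_board 0.46 [243.3, 309.7, 55.6, 63.9] 2490
side cover_board 0.32 [237.6, 134.7, 70.0, 165.1] 7965
0.3 [ 233.30277114 -579.64479438  230.99523   ] [-0.6941538  -0.13469579  0.6942455  -0.13427854] -18.700000000000003
```

View pics/scene0.png

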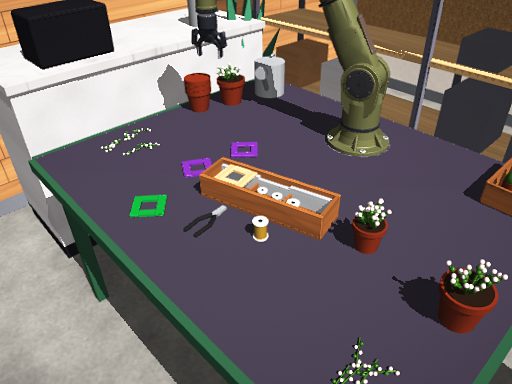

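View pics/side0.png

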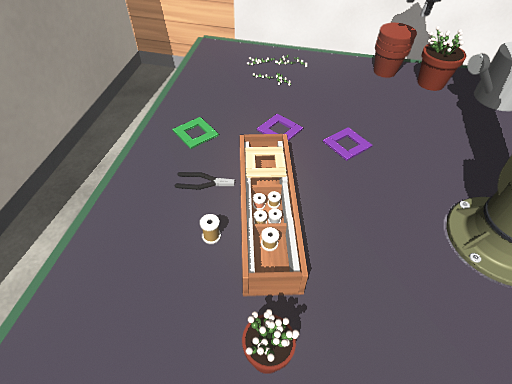

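```bash
python3 - <<'E'
import cv2,numpy as np
a=cv2.imread("pics/scene0.png")[135:255,185:350]; b=cv2.imread("pics/side0.png")[105:305,225:320]
a=cv2.resize(a,None,fx=2.8,fy=2.8,interpolation=cv2.INTER_CUBIC); b=cv2.resize(b,None,fx=2.9,fy=2.9,interpolation=cv2.INTER_CUBIC)
H=max(a.shape[0],b.shape[0]); f=lambda i:cv2.copyMakeBorder(i,0,H-i.shape[0],0,0,0)
cv2.imwrite("pics/crop0.png",np.hstack([f(a),f(b)]))
E
```

```text
(no output)
```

View pics/crop0.png

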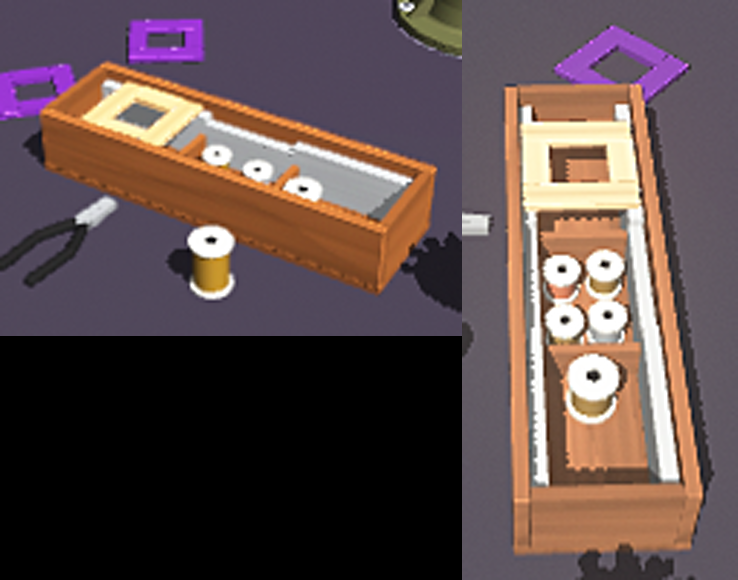

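Cover_board candidates in the scene picture are green at (148,205), purple at (244,149), purple at (197,168), and pale plywood on the rails at (236,175). The crop confirms that the plywood one is the board meant: it is wood-coloured and lies on the box's rails. Next I locate the box and board from depth.

```bash
cat > h.py <<'E'
import numpy as np,cv2
from station import *
def world(cam,d,cp=None):
    cp=cp or camera_params(cam)
    K=np.array([[cp["fx"],0,cp["cx"]],[0,cp["fy"],cp["cy"]],[0,0,1]]);
    h,w=d.shape; u,v=np.meshgrid(np.arange(w),np.arange(h))
    n=cv2.undistortPoints(np.stack([u,v],-1).reshape(-1,1,2).astype(float),K,np.array(cp["dist"])).reshape(h,w,2)
    P=np.dstack([n[...,0]*d,n[...,1]*d,d]); R,_=cv2.Rodrigues(np.array(cp["rvec"],float))
    W=(P-np.array(cp["tvec"]).ravel())@R; W[d<=0]=np.nan
    return W
E
python3 - <<'E'
from h import *
for n,(x0,y0,x1,y1) in {"scene":(190,140,350,245),"side":(232,128,312,302)}.items():
    z=np.load(f"pics/{n}.npz"); W=world(n,z["d"]); p=z["p"].astype(int)
    S=np.zeros(p.shape[:2],bool); S[y0:y1,x0:x1]=1
    rim=S&(W[...,2]>72)&(W[...,2]<84)
    q=W[rim]; r=cv2.minAreaRect(q[:,:2].astype(np.float32)); print(n,rim.sum(),r,cv2.boxPoints(r).round(1).tolist(),np.median(q[:,2]))
    b=S&(p[...,0]>200)&(p[...,1]>150)&(p[...,2]<215)&(p[...,0]-p[...,2]>40)&(W[...,2]>50)
    q=W[b]; r=cv2.minAreaRect(q[:,:2].astype(np.float32)); print(' board',b.sum(),r,cv2.boxPoints(r).round(1).tolist(),np.percentile(q[:,2],[5,50,95]))
E
```

```text
scene 1204 ((531.0762329101562, 56.10475158691406), (128.4353790283203, 411.7019348144531), 14.713985443115234) [[416.70001220703125, 238.89999389648438], [521.2000122070312, -159.3000030517578], [645.5, -126.69999694824219], [540.9000244140625, 271.5]] 77.1829402396425
 board 493 ((527.4373779296875, 59.55995178222656), (120.84835052490234, 385.3475341796875), 13.78644847869873) [[422.79998779296875, 232.3000030517578], [514.7000122070312, -142.0], [632.0, -113.19999694824219], [540.2000122070312, 261.1000061035156]] [65.09083045 69.87772148 77.77746112]
side 2169 ((530.0410766601562, 54.81689453125), (124.09585571289062, 409.4848937988281), 14.843266487121582) [[417.6000061035156, 236.8000030517578], [522.5, -159.0], [642.5, -127.19999694824219], [537.5999755859375, 268.6000061035156]] 77.90999261340815
 board 1297 ((529.9755859375, 55.94981384277344), (122.29573059082031, 405.7340087890625), 14.857745170593262) [[418.8999938964844, 236.39999389648438], [522.9000244140625, -155.8000030517578], [641.0999755859375, -124.5], [537.0999755859375, 267.70001220703125]] [66.75475053 71.2364551  79.31254685]
```

```bash
cat >> h.py <<'E'
C=np.array([530.4,55.3]); TH=np.deg2rad(14.8)
X=np.array([np.cos(TH),np.sin(TH)]); Y=np.array([-np.sin(TH),np.cos(TH)])
def tobox(W): return np.dstack([(W[...,:2]-C)@X,(W[...,:2]-C)@Y,W[...,2]])
def bw(x,y,z): return [*(C+x*X+y*Y),z]
E
python3 - <<'E'
from h import *
for n in ["scene","side"]:
    z=np.load(f"pics/{n}.npz"); B=tobox(world(n,z["d"]));
    for lo,hi in [(66,74)]:
        m=(abs(B[...,0])<47)&(abs(B[...,1])<192)&(B[...,2]>lo)&(B[...,2]<hi)
        k=cv2.connectedComponentsWithStats(m.astype(np.uint8)); i=1+np.argmax(k[2][1:,4]); q=B[k[1]==i]
        print(n,len(q),np.percentile(q,[1,50,99],axis=0).round(1).tolist())
    for nm in ["table_spool","heather_pot","pliers","box_spool"]:
        pass
    m=(B[...,2]>20)&(abs(B[...,0])<250)&(abs(B[...,1])<330)&~((abs(B[...,0])<66)&(abs(B[...,1])<210))
    k=cv2.connectedComponentsWithStats(m.astype(np.uint8))
    for i in range(1,k[0]):
        if k[2][i,4]>40:
            q=B[k[1]==i]; print('  obst',k[2][i].tolist(),q.min(0).round(),q.max(0).round())
s=state(); print(s["tcp_pos"],s["joint_pos"])
from scipy.spatial.transform import Rotation as R
# tool x down, jaw y along given dir
def ori(a):
    y=np.array([np.cos(a),np.sin(a),0]);x=np.array([0,0,-1.]);return R.from_matrix(np.column_stack([x,y,np.cross(x,y)])).as_quat()
for a in [TH,TH+np.pi]:
    for b in [bw(0,60,200),bw(0,-20,75)]: print(ik(b,ori(a)))
E
```

```text
scene 398 [[-46.0, -161.9, 66.5], [-4.9, -109.0, 69.9], [40.2, -62.6, 72.7]]
  obst [352, 199, 30, 50, 710] [-20. 276.  21.] [ 65. 330. 139.]
  obst [252, 216, 16, 20, 246] [109.  37.  20.] [152.  79.  58.]
side 849 [[-46.3, -163.9, 66.5], [0.8, -108.0, 70.1], [46.2, -64.7, 72.6]]
  obst [200, 214, 20, 24, 363] [109.  36.  20.] [151.  78.  59.]
  obst [242, 310, 57, 40, 1337] [-24. 274.  69.] [ 64. 330. 140.]
[ 233.30277114 -579.64479438  230.99523   ] [ 1.29354502  0.50778375 -0.23753813  1.50049294  0.12569445  1.14889898
 -0.15478607]
[ 0.35412452  0.50980059 -0.94408157  1.79869157  0.46614613  1.07468815
 -0.50090637]
[ 0.3347877   0.63078348 -0.69692498  1.92666654  0.5633027   0.78798198
 -0.42036153]
[-0.9471241   0.6265062   1.15221924  1.81405216 -0.63384102  1.13026703
 -2.45808654]
[-0.67511412  0.75293531  0.95161402  1.93927622 -0.80282675  0.88532236
 -2.18097579]
```

The box centre is about (530,55), yawed 14.8°. The board lies at box y ≈ −113, so I push towards +y. I will shut the gripper, move above the hole and check with the wrist camera.

```bash
cat >> h.py <<'E'
from scipy.spatial.transform import Rotation as R
def ori(a):
    y=np.array([np.cos(a),np.sin(a),0]);x=np.array([0,0,-1.]);return R.from_matrix(np.column_stack([x,y,np.cross(x,y)])).as_quat()
Q=ori(TH)
def look(n,tag):
    cp=camera_params(n); p,d=get_image(n); cv2.imwrite(f"pics/{n}{tag}.png",cv2.cvtColor(p,cv2.COLOR_RGB2BGR)); np.savez(f"pics/{n}{tag}.npz",p=p,d=d)
    return p,tobox(world(n,d,cp))
def st():
    s=state(); t=np.array(s["tcp_pos"]); print("t",round(s["time"],2),"tcp box",round((t[:2]-C)@X,1),round((t[:2]-C)@Y,1),round(t[2],1),"F",np.round(s["ft_force"],2),"w",round(s["width"],1)); return s
E
python3 - <<'E'
from h import *
move_gripper(0,20); st()
reach(bw(0,-113,180),Q); st()
p,B=look("wrist","1")
ok=np.isfinite(B[...,2])
m=(abs(B[...,0])<48)&(abs(B[...,1])<192)&(B[...,2]>66)&(B[...,2]<74)
k=cv2.connectedComponentsWithStats(m.astype(np.uint8)); i=1+np.argmax(k[2][1:,4]); q=B[k[1]==i]
print(k[2][i],np.percentile(q,[1,50,99],axis=0).round(1).tolist())
r=(B[...,2]>75)&(B[...,2]<82); q=B[r]; print("rim",np.percentile(q,[1,99],axis=0).round(1).tolist())
E
```

```text
t 1.07 tcp box -449.3 -538.1 231.3 F [0.63 0.05 0.76] w 0.4
t 3.28 tcp box -0.5 -114.5 179.9 F [-0.02 -0.98  0.09] w 0.1
[ 203  141  104   98 7140] [[-47.2, -164.4, 67.2], [0.4, -107.5, 70.7], [47.2, -66.1, 72.2]]
rim [[-61.8, -202.6, 75.5], [61.4, 44.4, 80.1]]
```

View pics/wrist1.png

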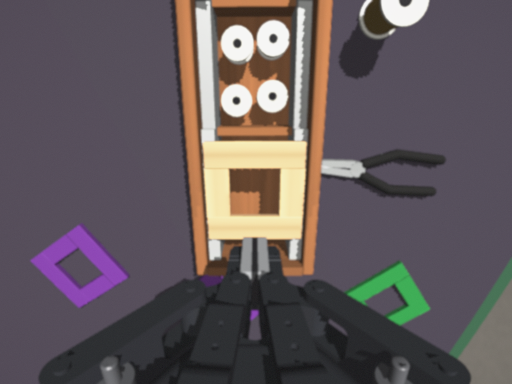

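The wrist picture shows the plywood board at (255,190), with its hole at (255,190) between the rails. It is centred in x at y ≈ −115. I lower the shut fingertip into the hole and push slowly with a force stop.

```bash
cat >> h.py <<'E'
def board(tag,cam="wrist"):
    p,B=look(cam,tag); pi=p.astype(int)
    m=(abs(B[...,0])<46)&(abs(B[...,1])<190)&(B[...,2]>55)&(B[...,2]<74)&(pi[...,0]>190)&(pi[...,0]-pi[...,2]>35)&(pi[...,1]>140)
    k=cv2.connectedComponentsWithStats(m.astype(np.uint8))
    if k[0]<2: print("none");return
    i=1+np.argmax(k[2][1:,4]); q=B[k[1]==i]
    print(cam,k[2][i].tolist(),"pct",np.percentile(q,[1,99],axis=0).round(1).tolist())
    y=q[:,1]
    for lo in range(int(y.min())//15*15,int(y.max())+1,15):
        s=(y>=lo)&(y<lo+15)
        if s.sum()>20: print("   y",lo,"z",np.median(q[s,2]).round(1))
E
python3 - <<'E'
from h import *
print(line_to(bw(0,-116,90),Q,speed=120)); 
print(line_to(bw(0,-116,55),Q,speed=50,threshold=5)); st()
print(line_to(bw(0,-95,55),Q,speed=30,threshold=6)); st()
print(line_to(bw(0,-75,55),Q,speed=30,threshold=6)); st()
board("2"); board("2","side")
E
```

```text
False
False
t 5.08 tcp box 0.2 -115.9 55.1 F [-0.38  0.69  0.81] w -0.5
False
t 5.93 tcp box -0.0 -95.1 55.0 F [-0.25  0.33 -0.04] w -0.2
False
t 6.75 tcp box 0.0 -75.0 55.0 F [-0.45 -1.02 -0.49] w 0.2
wrist [162, 199, 184, 88, 10893] pct [[-45.4, -86.5, 68.4], [45.3, -38.6, 71.9]]
   y -90 z 70.6
   y -75 z 70.7
   y -60 z 70.7
   y -45 z 70.5
side [247, 161, 40, 25, 470] pct [[-45.0, -104.1, 62.9], [45.2, -37.0, 72.9]]
   y -105 z 70.3
   y -90 z 70.0
   y -75 z 70.3
   y -60 z 70.2
   y -45 z 68.8
```

View pics/wrist2.png

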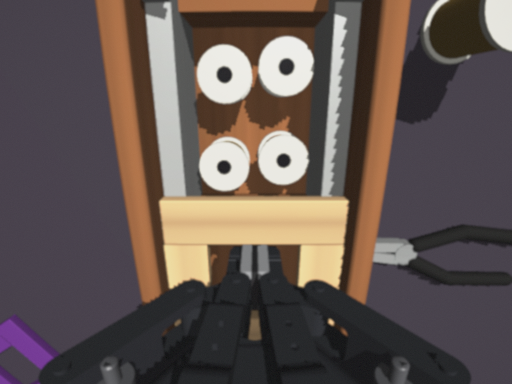

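The board followed: its leading edge is at y ≈ −38, so its centre is about tcp − 13. I continue slowly.

```bash
python3 - <<'E'
from h import *
for y in (-45,-20):
    print(line_to(bw(0,y,55),Q,speed=30,threshold=6)); st()
board("3"); board("3","side")
E
```

```text
False
t 8.0 tcp box 0.0 -45.1 55.0 F [-0.37  0.91 -0.46] w -0.2
False
t 8.98 tcp box 0.0 -20.1 55.0 F [0.07 0.89 0.19] w 0.2
wrist [167, 194, 174, 93, 10808] pct [[-45.3, -33.3, 61.0], [45.2, 16.4, 68.5]]
   y -45 z 67.9
   y -30 z 66.9
   y -15 z 65.1
   y 0 z 63.6
   y 15 z 62.3
side [248, 186, 41, 17, 317] pct [[-44.2, -25.9, 60.9], [43.9, 12.2, 67.6]]
   y -30 z 65.9
   y -15 z 64.6
   y 0 z 63.3
```

View pics/wrist3.png

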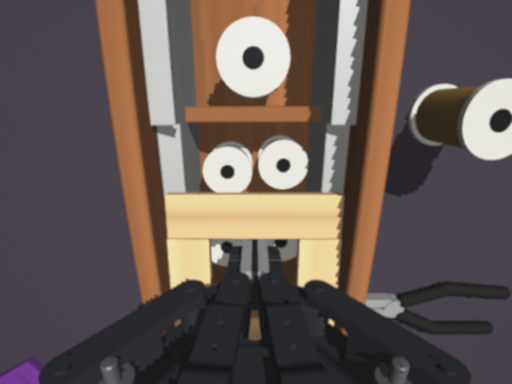

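The leading edge has dipped to z ≈ 62, with its front at y ≈ 17. I do the final stretch slowly, with a tighter force stop.

```bash
python3 - <<'E'
from h import *
print(line_to(bw(0,5,55),Q,speed=25,threshold=5)); st()
print(line_to(bw(0,13,55),Q,speed=12,threshold=4)); st()
pause(0.3)
board("4"); board("4","side"); board("4","scene"); st()
E
```

```text
False
t 10.23 tcp box 0.0 4.9 55.0 F [0.68 0.11 0.12] w 0.2
False
t 11.05 tcp box 0.0 13.1 55.0 F [ 0.02 -0.26  0.5 ] w 0.1
wrist [167, 193, 174, 93, 10467] pct [[-45.4, -3.8, 58.6], [44.7, 48.7, 64.0]]
   y -15 z 62.6
   y 0 z 62.7
   y 15 z 62.7
   y 30 z 62.7
   y 45 z 62.3
side [248, 190, 42, 28, 564] pct [[-44.4, -15.3, 56.4], [44.0, 49.9, 64.7]]
   y -15 z 62.1
   y 0 z 62.1
   y 15 z 62.1
   y 30 z 62.1
   y 45 z 60.5
scene [256, 181, 34, 19, 204] pct [[-45.6, -14.8, 57.0], [31.6, 52.0, 64.8]]
   y 15 z 61.4
   y 30 z 62.3
   y 45 z 60.8
t 11.5 tcp box 0.0 13.0 55.0 F [0.34 0.47 0.12] w -0.0
```

View pics/wrist4.png

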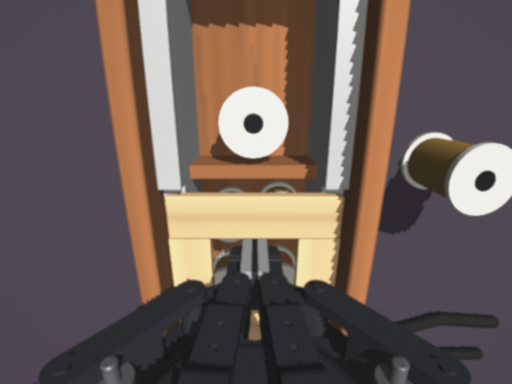

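The board lies flat: its top is at 62 mm everywhere I can see, and its front edge at (253,193) sits just before the far step. I back off the face, lift out, retreat and check.

```bash
python3 - <<'E'
from h import *
line_to(bw(0,1,55),Q,speed=40)
line_to(bw(0,1,100),Q,speed=60,threshold=6); st()
line_to(bw(0,-60,230),Q,speed=150); st()
board("5"); board("5","side"); board("5","scene"); st()
E
```

```text
t 12.85 tcp box -0.2 0.9 99.8 F [0.21 0.42 0.51] w -0.4
t 13.96 tcp box -0.5 -59.6 229.3 F [ 0.04 -0.35 -0.79] w -0.4
wrist [212, 78, 87, 92, 5574] pct [[-45.3, -50.3, 60.0], [45.2, 48.4, 64.3]]
   y -60 z 62.6
   y -45 z 62.7
   y -30 z 62.5
   y -15 z 62.5
   y 0 z 62.5
   y 15 z 62.5
   y 30 z 62.6
   y 45 z 62.4
side [247, 182, 43, 36, 989] pct [[-44.3, -50.2, 56.0], [44.2, 49.7, 64.7]]
   y -60 z 62.0
   y -45 z 62.1
   y -30 z 61.8
   y -15 z 62.2
   y 0 z 62.2
   y 15 z 62.0
   y 30 z 62.4
   y 45 z 60.6
scene [248, 177, 42, 23, 390] pct [[-45.4, -47.5, 55.4], [31.3, 51.8, 65.1]]
   y -45 z 61.9
   y -30 z 61.7
   y -15 z 62.1
   y 0 z 62.1
   y 15 z 61.8
   y 30 z 62.1
   y 45 z 61.4
t 14.11 tcp box -0.3 -59.5 229.3 F [-0.39 -0.58 -0.66] w 0.1
```

View pics/wrist5.png

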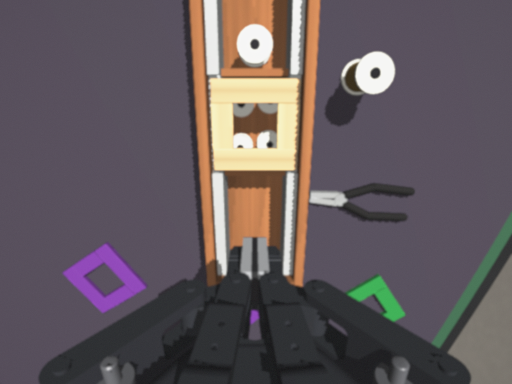

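View pics/side5.png

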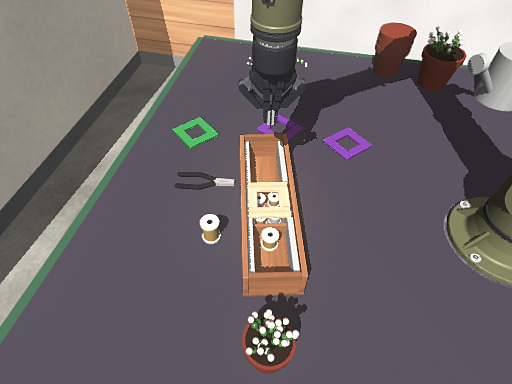

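The wrist picture shows the board at (255,124), flat in the notch over the middle spools. The side picture shows it at (268,200), with the other things where they were and the hand clear.

```bash
python3 -c "
from h import *
job_done(); st()"
```

```text
the job is handed in; nothing more can be done
the job is handed in; nothing more can be done
```

The cover board is now in the locating notch, lying flat over the middle compartment with the wire spools. The job is handed in at about 14 s of the 38 s allowed.

- **What I did:** I put the shut fingertips into the hole of the plywood board and pushed it about 115 mm along the rails towards +y at 12–30 mm/s. Its leading edge dipped first, then it dropped in. I backed the fingers off the hole's edge, lifted them straight out and withdrew to about 230 mm above the table.
- **Force:** I set force stops of 4–6 N on the push, and none tripped. The drop did not show in the force readings, which stayed within about 1 N of noise, so I confirmed it from the depth images instead.
- **Last checks:** All three cameras put the board's top at about 62 mm, level with the rail tops. It spans roughly y = −50 to +50 mm, so it is centred within about 1 mm. The side camera's 60.6 mm at the front edge disagrees slightly with the wrist's 62.4 mm; I take it as edge pixels. In the last pictures the spools, pliers and heather pot looked unmoved.

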